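# Scan a carrier panel at the rework bench

## Robot

A 6-joint arm with a two-finger parallel gripper is mounted at the origin on the work surface. World frame = base frame: x ahead of the robot, y to its left, z up, the work surface at z = 0. Lengths are in m, angles in rad, forces in N, time in s.
With the tool pointing down it reaches from about 0.3 to 0.775 m from the base axis. Payload 14.6 kg.
Tool frame: the origin (TCP) lies midway between the tips of the shut fingers; the grasp point (between the pads) lies 19 mm behind it (ctrl.pinch_z is the distance from the TCP to the grasp point, in m); z points along the fingers, y is the line along which they close (so a half turn about z gives the same grasp; the last joint's range is limited). The gripper opens to 94 mm and grips with 3 to 60 N. Pads are 16 mm wide; open, the fingers measure 119 mm over their backs; the gripper's body (75 mm by 177 mm) begins 78 mm behind the grasp point.
Start: joints at [-1.417, 0.3, 1.521, -0, 1.321, -0.067], TCP at [0.12, -0.537, 0.205] pointing down, gripper open.
Joint ranges: [-3.03, 3.03], [-0.79, 2.21], [0.23, 2.52], [-1.04, 4.18], [0, 3.07], [-2.55, 2.55]. Speed limits (rad/s): [2.22, 2.22, 2.57, 3.14, 3.14, 3.14].

## Interface

Orientations are given as [roll, pitch, yaw] about the fixed x, y, z axes, in that order (R = Rz(yaw) Ry(pitch) Rx(roll)).
In Python, from station import ctrl gives the robot as it stands.
- The arm moves only by the tool jog_arm, never from a script. Its argument "motion" is a list of rows, each a list of 7 numbers: the shift along the tool's x, y, z in m, then the turn, a rotation vector about the tool's x, y, z in rad, then the opening, from -1 (shut) to 1 (fully open). In form: [[tx, ty, tz, rx, ry, rz, gripper], ...]. A call has 1 to 5 rows; each row shifts and turns the commanded pose from where the row before left it, along the tool's axes as they then stand; what a row does not reach is not made up. A row lasts 1/10 s, in which the tool goes at most 50 mm and 8.59 degrees, less where a joint would pass 70% of its speed; a pose out of reach is approached as far as the arm can. A call is refused whole if a number of a shift passes 0.05 or a number of a turn 0.15, either way. A call with a gripper value outside its range is refused whole. The fingers move at their own pace and stop on an object; "squeeze" is the grip in N (left out, the last holds). Time passes only in rows, so rows that do not move let the fingers close. It gives the time, the measured TCP pose, the force, the opening and the grip force at its end, in the units of the state.
- ctrl.get_obs(): the state, without advancing time (a new reading comes with each control period).
- ctrl.camera(name): name is "side" or "top"; returns the picture (480x640x3 uint8, red, green, blue); there is no depth.
- ctrl.camera_model(name): a dict with "intrinsics" (3x3 intrinsics, pixels), "rvec" (rotation vector, rad) and "tvec" (3), from world to camera coordinates, as OpenCV has them. Camera axes: x right, y down, z forward; pixel columns grow to the right and rows downward; lengths in m; the calibration is good to about 2 mm. A picture is of the moment at which its call begins. camera_model takes no time and is no camera call.
- ctrl.hand_in(): hands the job in; it is judged then, once.
The state is a dict: "time_s": time; "qpos": joint angles; "joint_vel": joint speeds; "tau": joint torques, N m; "ee_pos": TCP position; "eef_rot": TCP orientation; "force": force on the tool from outside, world axes, zero at the start; "moment": the same for the moment, N m; "grip_width": finger opening in m; "grip_force": force on a finger pad.
Only numpy, scipy, OpenCV 4.12 (cv2) and the standard library are available. Lean on these libraries where they do the work, as an engineer would, in place of code of your own. Each camera call takes 0.05 s, during which the arm holds its last target. There are 200 camera calls.

## Task

Book in the circuit-board panel on the tilted stand: take the hand scanner from its two-forked holder, point its window straight at the middle of the striped barcode label from about 10 cm away, square-on to the label and with the window's long side running along the row of stripes, and hold it steady there for two seconds. Then lay the scanner back in the two forks of the holder the way it lay before, and let go. Do not touch the stand or its panel, and leave the jar, the loose panel and the brush where they are.

Things in the scene. Friction and masses are not known exactly. Their poses are not given: they have to be found in the camera images.
- scanner_grip (a point): Middle of the grip of the dark-grey hand scanner (about 0.22 kg, balances within 15 mm of here). Axes: x along the handle to the head, y across, z up as it lies. Handle: straight bar 30 mm wide (y), 28 mm high (z), x = -75 to +60 mm, centred here in y, z. Head at its front: 60 mm wide (y), x = 45 to 98 mm, z = -40 to +24 mm. In its holder the handle is level, this point 74 mm above the bench.
- scanner_window (a point): Centre of the dark window (48 mm along y, 24 mm the other way) in the lower end of the scanner's head, at x = 82, y = 0, z = -35 mm in the axes of scanner_grip. Axes: z is the direction the scanner looks: 20 degrees forward (to the handle's +x) of straight down (the handle's -z); y is the handle's y, along the window's long side.
- scanner: The whole loose scanner; same origin and axes as scanner_grip.
- holder: Fixed steel holder, base 150 x 85 mm, with two forks (12 mm thick, at x = -56 and +40 mm) on which the handle lies; fingers fit between them. Origin under the base's centre on the bench; x along the lying handle to the head, z up. Seats 60 mm above the bench, 36 mm between cheeks, which flare and rise to 82 mm. The lying scanner_grip is at y = 0, z = 74 mm, at the start within 6 mm of x = 0.
- label (a point): Centre of the striped paper barcode label (72 mm along y, 36 mm along x) in the middle of an aluminium panel, 170 mm (x) by 180 mm (y), 6 mm thick, with small circuits along its upper and lower edges. Axes: z out of the face, x up the slope, y along the row of stripes (each stripe runs along x). The panel leans 15 to 41 degrees from level, lower edge towards the robot.
- stand: Fixed dark steel stand, base 190 x 200 mm, 14 mm thick, that carries the panel; origin under its centre on the bench, x from the panel's lower edge to its raised edge, z up. The panel's hinge line is along y at x = -20 mm, z = 30 mm; the hinge is stiff and stays put. A post 10 mm thick at each side (x = 80, y = +-97 mm) rises to 125 mm.
- jar: Bystander: white-lidded jar, 60 mm across, 65 mm high, origin under its centre.
- spare: Bystander: loose panel lying flat on the bench, 90 x 130 x 6 mm, with a square code label; origin under its centre.
- brush: Bystander: small hand brush lying on the bench, under 220 mm long, along its own x, origin on its underside near its middle.
Things that resemble listed ones, but are neither listed nor needed, are in the scene too. What is shaped like the scanner but orange or red is not meant. Leave any pink look-alike of the holder alone.

How it is judged:
On the way:
1. the held scanner looks steadily for 1 s at the label: its centre within 13 mm of the line of sight, 65 to 135 mm from the window, square-on and along the stripe row within 15 degrees (z of label in the frame of scanner_window between 0.065 and 0.135 m and x of label in the frame of scanner_window between -0.013 and 0.013 m and y of label in the frame of scanner_window between -0.013 and 0.013 m and z of scanner_window in the frame of label above 0.05 m and angle between the z axis of scanner_window and the z axis of label, either way round below 0.26 rad and angle between the y axis of scanner_window and the y axis of label, either way round below 0.26 rad and linear speed of scanner below 0.03 m/s and angular speed of scanner below 0.25 rad/s and contact force between the fingers and scanner above 0.5 N), for 1 s.
At the end, for the whole second after the job is handed in: The scanner lies released and at rest in both forks of its holder, head at the same end as before: its grip centre within 20 mm along and 6 mm across of the holder's centre, 68 to 80 mm above the bench, level and in line within 7 degrees (x of scanner_grip in the frame of holder between -0.02 and 0.02 m and y of scanner_grip in the frame of holder between -0.006 and 0.006 m and z of scanner_grip in the frame of holder between 0.068 and 0.08 m and x of scanner_window in the frame of holder above 0.05 m and angle between the x axis of scanner_grip and the x axis of holder, either way round below 0.12 rad and angle between scanner_grip's own z axis and vertical below 0.12 rad and linear speed of scanner below 0.02 m/s and contact force between the fingers and scanner below 0.1 N); the robot touches nothing.
It fails at once if the stand or its panel is touched or moved (contact force between anything else and stand above 0.5 N or distance of label from where it was at the start of the episode above 0.006 m).
It fails at once if a bystander (jar, loose panel, brush) is moved by more than 15 mm (distance of any of jar, spare, brush from where it was at the start of the episode above 0.015 m).
It also fails if it takes over 51 s, if anything falls off the work surface, if the arm or the gripper's body presses on something with over 40 N, if the wrist force passes 120 N, or if a joint passes its speed limit or range.

## Working session

There is one attempt and no reset: what is moved stays moved. The work goes in short steps, Python scripts to look and compute and a tool call to move; the robot and the scene stay as the last step left them, time stands still between calls to the robot, and variables do not carry over. Pictures are saved under pics/ and viewed, at most 10 in all, crops included, and the job is handed in when it is done.

Besides the shell and the picture viewer there is one more tool, called after "Call:" as name(argument=value, ...) on one line, values as JSON. jog_arm: Moves the arm, as the interface text tells. Its arguments: {"type":"object","properties":{"motion":{"type":"array"},"squeeze":{"type":"number"}},"required":["motion"]}

```bash
mkdir -p pics; python3 - <<'E'
from station import ctrl
import cv2
for n in("top","side"):
    cv2.imwrite(f"pics/{n}0.png",ctrl.camera(n)[:,:,::-1]); m=ctrl.camera_model(n); print(n,m)
print(ctrl.get_obs(), ctrl.pinch_z)
E
```

```text
top {'intrinsics': array([[487.69496825,   0.        , 323.74213774],
       [  0.        , 487.69496825, 247.28258169],
       [  0.        ,   0.        ,   1.        ]]), 'rvec': array([ 2.15907014, -2.19561479,  0.10787769]), 'tvec': array([-0.04991399,  0.62727347,  1.02220558])}
side {'intrinsics': array([[521.81172713,   0.        , 320.62076486],
       [  0.        , 521.81172713, 246.44459457],
       [  0.        ,   0.        ,   1.        ]]), 'rvec': array([ 2.10722751, -0.1237836 ,  0.09043172]), 'tvec': array([-0.61071215,  0.07796658,  1.20189781])}
{'time_s': 0.1, 'qpos': array([-1.41660278e+00,  3.00427682e-01,  1.52148502e+00, -5.40253432e-06,
        1.32072316e+00, -6.65890170e-02]), 'joint_vel': array([ 0.00138165, -0.00055455, -0.00142484,  0.00061184, -0.00377071,
       -0.00018375]), 'tau': array([ 2.81865832e-03, -5.32640040e+01, -3.53282654e+01,  7.09784939e-02,
        2.34865886e-02, -5.13424959e-05]), 'ee_pos': array([ 0.12041278, -0.53642292,  0.20495079]), 'eef_rot': array([-3.14055140e+00, -6.41937250e-05,  2.20783866e-01]), 'force': array([-0.60971784, -0.31494945,  0.4292306 ]), 'moment': array([-0.02909702,  0.02008245, -0.04255046]), 'grip_force': 0.0, 'grip_width': 0.0939087059683096} 0.0188
```

View pics/top0.png

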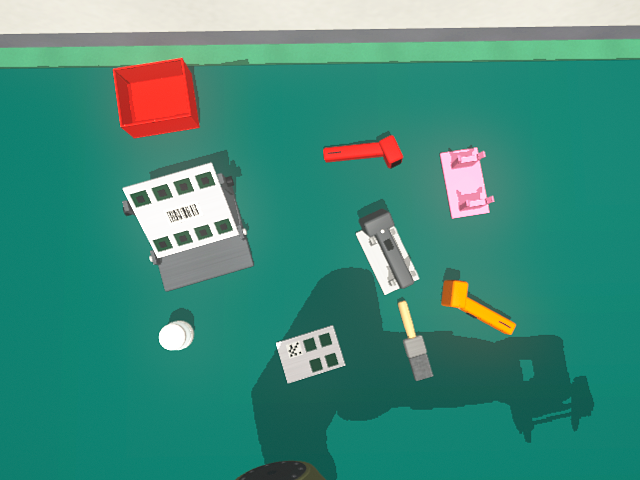

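View pics/side0.png

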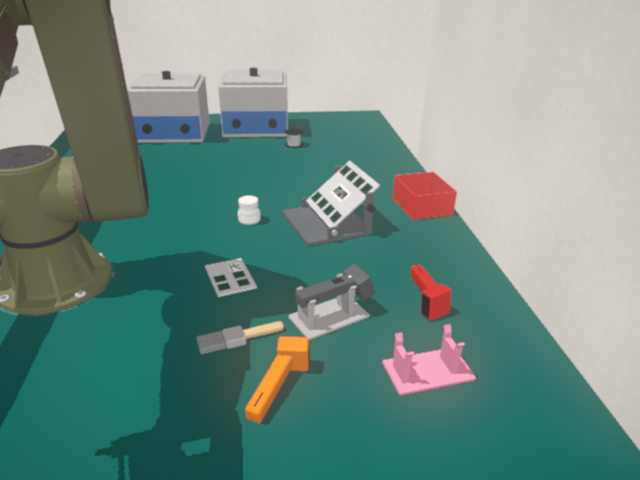

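The top view shows the dark-grey scanner in the grey holder at about (388,245), with its head at (376,218). The red scanner at (363,150), the orange one at (478,307) and the pink holder at (465,182) are look-alikes. Only the dark-grey scanner in the grey holder fits the description. The barcode label is at (183,213), and the square-code panel at (310,354) is the spare. I'll enlarge the scanner and stand in both views to confirm.

```bash
python3 - <<'E'
import cv2,numpy as np
t=cv2.imread("pics/top0.png");s=cv2.imread("pics/side0.png")
c=lambda i,x,y,w,h:cv2.resize(i[y:y+h,x:x+w],(400,300),interpolation=cv2.INTER_CUBIC)
# top scanner 133x100 @3 ; 
a=np.vstack([np.hstack([c(t,325,200,133,100),c(t,110,155,160,120+0)]),np.hstack([c(s,270,250,133,100),c(s,270,150,133,100)])])
cv2.imwrite("pics/crop1.png",a)
E
```

```text
(no output)
```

View pics/crop1.png

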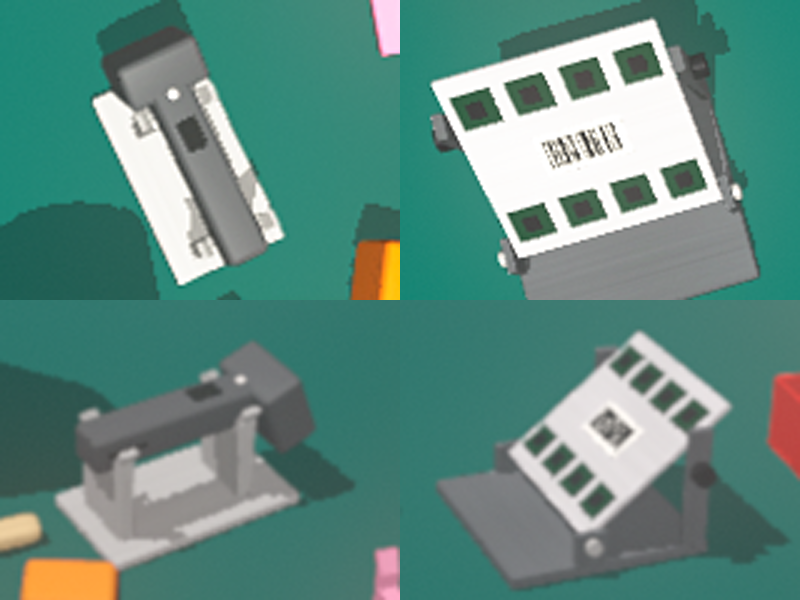

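The crop confirms it: the dark-grey scanner lies in the grey holder, head up and to the left, and the panel corners are clear in both views. Next I'll fit the poses.

```bash
cat > h.py <<'E'
import numpy as np,cv2
from station import ctrl
from scipy.optimize import least_squares
from scipy.spatial.transform import Rotation as Ro
M={n:ctrl.camera_model(n) for n in("top","side")}
def pr(n,P):
    m=M[n];return cv2.projectPoints(np.atleast_2d(P).astype(float),m["rvec"],m["tvec"],m["intrinsics"],None)[0][:,0]
def back(n,uv,z):
    m=M[n];R=cv2.Rodrigues(m["rvec"])[0];c=-R.T@m["tvec"]
    d=(R.T@np.linalg.inv(m["intrinsics"])@np.c_[np.atleast_2d(uv),np.ones(len(np.atleast_2d(uv)))].T).T
    return c+d*((z-c[2])/d[:,2])[:,None]
E
python3 - <<'E'
from h import *
L=np.array([[.085,.09,0],[.085,-.09,0],[-.085,-.09,0],[-.085,.09,0],[0,0,0]])
T=np.array([[122,187.8],[212,162.2],[237.6,235],[159.2,257.8],[183,213]])
S=np.array([[349.8,160.6],[380,185.2],[329.2,226.5],[306.6,200.9],[339.8,192.6]])
def pose(p): return (Ro.from_euler('z',p[3])*Ro.from_euler('y',-p[4]))
f=lambda p:np.r_[(pr("top",p[:3]+pose(p).apply(L))-T).ravel(),(pr("side",p[:3]+pose(p).apply(L))-S).ravel()]
r=least_squares(f,[.6,.3,.08,0.2,.5],loss='soft_l1');print("label",r.x.round(4),np.degrees(r.x[3:]),f(r.x).reshape(-1,2).round(1).tolist())
c=lambda a,o:np.array(a)/3.0075+o
p=back("top",c([[225,265],[268,243],[246,255],[173,94],[191,133]],[325,200]),.088);print("handle",p.round(4).tolist())
b=c([[95,98],[181,285],[285,237]],[325,200]);bs=c([[57,496-300],[118,270],[298,200]],[270,250])
for z in(0,.008):print(back("top",b,z).round(4).tolist(),back("side",bs,z).round(4).tolist())
# holder fit: base corners (z unknown) + handle axis
B=np.array([[.075,.0425],[-.075,.0425],[-.075,-.0425]])
def g(q):
    R=Ro.from_euler('z',q[2]);o=np.r_[q[:2],0]
    P=o+R.apply(np.c_[B,[q[3]]*3]); Q=o+R.apply(np.c_[[[-.075,.0425],[-.075,-.0425],[.075,-.0425]],[q[3]]*3])
    H=o+R.apply([[-.075+q[4],.015,.088],[-.075+q[4],-.015,.088]])
    ax=R.inv().apply(p[3:]-o)[:,1]*500
    return np.r_[(pr("top",P)-b).ravel(),(pr("side",Q)-bs).ravel(),(pr("top",H)-c([[225,265],[268,243]],[325,200])).ravel(),ax]
r=least_squares(g,[.48,-.1,.4,.006,0],loss='soft_l1');print("holder",r.x.round(4),g(r.x).round(1).tolist())
# bench positions of bystanders
print(back("top",[[176,335],[310,354],[404,300],[424,378]],.02).round(3).tolist(), back("top",[[155,97]],.05).round(3))
E
```

```text
label [0.6978 0.2269 0.0852 0.2646 0.6372] [15.16186916 36.51091193] [[0.4, -0.3], [-0.4, 0.4], [0.9, -0.0], [-2.1, 0.4], [0.2, -0.6], [0.1, 0.1], [-0.8, -0.3], [0.8, 1.5], [-1.2, -1.0], [0.6, 0.2]]
handle [[0.5355, -0.2123, 0.088], [0.5498, -0.2417, 0.088], [0.542, -0.2266, 0.088], [0.6518, -0.1806, 0.088], [0.625, -0.192, 0.088]]
[[0.6606, -0.1342, 0.0], [0.522, -0.1939, 0.0], [0.5558, -0.2712, 0.0]] [[0.5246, -0.1855, 0.0], [0.559, -0.2678, 0.0], [0.6928, -0.2081, 0.0]]
[[0.6597, -0.1336, 0.008], [0.5221, -0.1928, 0.008], [0.5556, -0.2695, 0.008]] [[0.524, -0.1956, 0.008], [0.558, -0.277, 0.008], [0.6902, -0.2179, 0.008]]
holder [ 0.608  -0.2006  0.4085  0.0027  0.0046] [-1.0, 0.2, -1.0, -0.1, -0.6, -0.2, -0.9, 0.8, -1.4, -0.4, 0.7, -0.5, 1.2, -1.0, 0.3, 0.2, 0.5, 0.6]
[[0.444, 0.258, 0.02], [0.399, -0.027, 0.02], [0.51, -0.231, 0.02], [0.345, -0.269, 0.02]] [[0.958 0.3   0.05 ]]
```

Poses found: label centre ≈ (0.698, 0.227, 0.085) with yaw 15° and tilt 36.5°. Scanner grip ≈ (0.612, -0.199, 0.074) with yaw 23.4°. Moving above the scanner.

Call:
jog_arm(motion=[[0.037, -0.0148, 0, 0, 0, 0, 1], [0.037, -0.0148, 0, 0, 0, 0, 1], [0.037, -0.0148, 0, 0, 0, 0, 1], [0.037, -0.0148, 0, 0, 0, 0, 1], [0.037, -0.0148, 0, 0, 0, 0, 1]])

```text
time_s: 0.6
ee_pos: [0.2858, -0.4227, 0.2053]
eef_rot: [-3.141, 0.0, 0.221]
force: [-0.2, -0.8, -0.4]
grip_width: 0.0941
grip_force: 0.0
```

Call:
jog_arm(motion=[[0.037, -0.0148, 0, 0, 0, 0, 1], [0.037, -0.0148, 0, 0, 0, 0, 1], [0.037, -0.0148, 0, 0, 0, 0, 1], [0.037, -0.0148, 0, 0, 0, 0, 1], [0.037, -0.0148, 0, 0, 0, 0, 1]])

```text
time_s: 1.1
ee_pos: [0.4502, -0.3099, 0.2052]
eef_rot: [-3.141, 0.0, 0.221]
force: [0.5, -0.7, 0.6]
grip_width: 0.094
grip_force: 0.0
```

Call:
jog_arm(motion=[[0.037, -0.0148, 0, 0, 0, 0, 1], [0.037, -0.0148, 0, 0, 0, 0, 1], [0.037, -0.0148, 0, 0, 0, 0, 1], [0.037, -0.0148, 0, 0, 0, 0, 1], [0.037, -0.0148, 0, 0, 0, 0, 1]])

```text
time_s: 1.6
ee_pos: [0.6144, -0.1973, 0.205]
eef_rot: [-3.141, 0.001, 0.221]
force: [0.6, -0.7, 0.5]
grip_width: 0.0938
grip_force: 0.0
```

Call:
jog_arm(motion=[[0, 0, 0, 0, 0, -0.094, 1], [0, 0, 0, 0, 0, -0.094, 1], [0, 0, 0, 0, 0, 0, 1], [0, 0, 0, 0, 0, 0, 1]])

```text
time_s: 2.0
ee_pos: [0.6132, -0.1985, 0.2052]
eef_rot: [-3.141, 0.0, 0.406]
force: [0.3, -0.0, 0.1]
grip_width: 0.094
grip_force: 0.0
```

Call:
jog_arm(motion=[[0, 0, 0.03, 0, 0, 0, 1], [0, 0, 0.03, 0, 0, 0, 1], [0, 0, 0.03, 0, 0, 0, 1], [0, 0, 0.03, 0, 0, 0, 1], [0, 0, 0.03, 0, 0, 0, 1]])

```text
time_s: 2.5
ee_pos: [0.6131, -0.1987, 0.0544]
eef_rot: [3.141, -0.0, 0.406]
force: [0.5, -0.3, -0.6]
grip_width: 0.0943
grip_force: 0.0
```

Call:
jog_arm(motion=[[0, 0, 0, 0, 0, 0, 1], [0, 0, 0, 0, 0, 0, 1]])

```text
time_s: 2.7
ee_pos: [0.6135, -0.1988, 0.0562]
eef_rot: [3.142, -0.0, 0.407]
force: [0.5, 0.2, 1.3]
grip_width: 0.0941
grip_force: 0.0
```

```bash
python3 - <<'E'
from h import *
a=ctrl.camera("side");b=ctrl.camera("top")
c=lambda i,x,y,w,h:cv2.resize(i[y:y+h,x:x+w,::-1],(400,400),interpolation=cv2.INTER_CUBIC)
cv2.imwrite("pics/c2.png",np.hstack([c(a,260,220,130,130),c(b,320,180,130,130)]))
print(ctrl.get_obs()["ee_pos"],ctrl.get_obs()["force"])
E
```

```text
[ 0.614236   -0.19890137  0.05759861] [ 0.96076027 -0.26172945 -0.04305847]
```

View pics/c2.png

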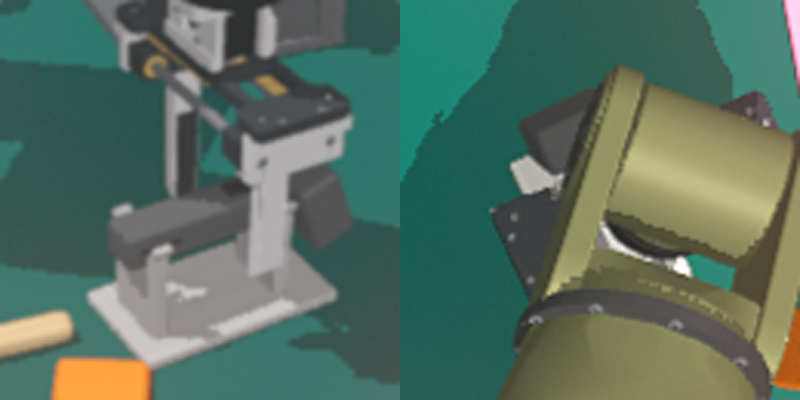

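The picture shows the fingers straddling the handle between the forks, near fingertip at about side (346,309), with no contact. Closing.

Call:
jog_arm(motion=[[0, 0, 0, 0, 0, 0, 0], [0, 0, 0, 0, 0, 0, -0.4], [0, 0, 0, 0, 0, 0, -0.6], [0, 0, 0, 0, 0, 0, -1], [0, 0, 0, 0, 0, 0, -1]], squeeze=30)

```text
time_s: 3.3
ee_pos: [0.6134, -0.1985, 0.0555]
eef_rot: [3.142, -0.0, 0.409]
force: [-1.1, -0.9, 0.1]
grip_width: 0.0571
grip_force: 0.0
```

Call:
jog_arm(motion=[[0, 0, 0, 0, 0, 0, -1], [0, 0, 0, 0, 0, 0, -1], [0, 0, 0, 0, 0, 0, -1], [0, 0, 0, 0, 0, 0, -1], [0, 0, 0, 0, 0, 0, -1]])

```text
time_s: 3.8
ee_pos: [0.6133, -0.1984, 0.0554]
eef_rot: [-3.141, 0.0, 0.409]
force: [0.1, 1.0, 0.4]
grip_width: 0.0298
grip_force: 30.0
```

```bash
python3 - <<'E'
from h import *
o=ctrl.get_obs();print(o["ee_pos"],o["eef_rot"],o["force"],o["moment"],o["qpos"])
E
```

```text
[ 0.61332658 -0.1984027   0.05541994] [-3.14144836e+00  4.51918698e-05  4.08849806e-01] [0.06711824 0.96061951 0.36732277] [0.10589052 0.10953279 0.03653306] [-3.69700301e-01  6.55197035e-01  1.36567644e+00  7.88404771e-05
  1.12085268e+00  7.92211929e-01]
```

Call:
jog_arm(motion=[[0, 0, -0.02, 0, 0, 0, -1], [0, 0, -0.03, 0, 0, 0, -1], [0, 0, -0.04, 0, 0, 0, -1], [0, 0, -0.04, 0, 0, 0, -1], [0, 0, -0.03, 0, 0, 0, -1]])

```text
time_s: 4.3
ee_pos: [0.6135, -0.1985, 0.218]
eef_rot: [3.14, -0.001, 0.409]
force: [0.1, 0.4, -1.7]
grip_width: 0.0298
grip_force: 30.0
```

```bash
cat >> h.py <<'E'
lab=np.array([.6978,.2269,.0852]);RL=Ro.from_euler('z',.2646)*Ro.from_euler('y',-.6372)
def target(dist=.1,gx=-.001):
    RS=Ro.from_euler('z',.2646)*Ro.from_euler('y',-(.6372-np.radians(20)))
    w=lab+dist*RL.apply([0,0,1]); g=w-RS.apply([.082,0,-.035])
    RT=RS*Ro.from_euler('x',np.pi)
    return g-RT.apply([gx,0,-ctrl.pinch_z]),RT
def delta(p,R):
    o=ctrl.get_obs();R0=Ro.from_euler('xyz',o["eef_rot"])
    return R0.inv().apply(p-o["ee_pos"]).round(4),(R0.inv()*R).as_rotvec().round(4)
E
python3 - <<'E'
from h import *
p,R=target();print(p,R.as_euler('xyz'),delta(p,R),ctrl.get_obs()["ee_pos"],ctrl.get_obs()["grip_force"])
R0=Ro.from_euler('xyz',ctrl.get_obs()["eef_rot"]);print(delta(p,R0))
E
```

```text
[0.5609746  0.18982673 0.15809138] [ 3.14159265 -0.28813415  0.2646    ] (array([ 0.1062, -0.3773,  0.0596]), array([-0.0197,  0.2864,  0.1434])) [ 0.61345713 -0.1985365   0.21796833] 29.986796379089355
(array([ 0.1062, -0.3773,  0.0596]), array([0., 0., 0.]))
```

Call:
jog_arm(motion=[[0.005, -0.018, 0, 0, 0, 0, -1], [0.008, -0.03, 0, 0, 0, 0, -1], [0.008, -0.03, 0, 0, 0, 0, -1], [0.009, -0.03, 0, 0, 0, 0, -1], [0.009, -0.03, 0, 0, 0, 0, -1]])

```text
time_s: 4.8
ee_pos: [0.5933, -0.0544, 0.2138]
eef_rot: [-3.14, 0.002, 0.409]
force: [0.2, 0.5, -2.6]
grip_width: 0.0297
grip_force: 30.0
```

Call:
jog_arm(motion=[[0.009, -0.03, 0, 0, 0, 0, -1], [0.009, -0.03, 0, 0, 0, 0, -1], [0.009, -0.03, 0, 0, 0, 0, -1], [0.009, -0.03, 0, 0, 0, 0, -1], [0.009, -0.03, 0, 0, 0, 0, -1]])

```text
time_s: 5.3
ee_pos: [0.5747, 0.101, 0.2138]
eef_rot: [-3.141, 0.002, 0.409]
force: [0.3, 0.4, -2.3]
grip_width: 0.0297
grip_force: 30.0
```

Call:
jog_arm(motion=[[0.009, -0.03, 0, 0, 0, 0, -1], [0.008, -0.03, 0, 0, 0, 0, -1], [0.005, -0.029, 0, 0, 0, 0, -1], [0, 0, 0, 0, 0, 0.072, -1], [0, 0, 0, 0, 0, 0.072, -1]])

```text
time_s: 5.8
ee_pos: [0.5595, 0.191, 0.2136]
eef_rot: [-3.142, 0.002, 0.264]
force: [0.5, -1.0, -1.5]
grip_width: 0.0296
grip_force: 30.0
```

Call:
jog_arm(motion=[[0, 0, 0, 0, 0.08, 0, -1], [0, 0, 0, 0, 0.08, 0, -1], [0, 0, 0, 0, 0.08, 0, -1], [0, 0, 0, 0, 0.048, 0, -1], [0, 0, 0, 0, 0, 0, -1]])

```text
time_s: 6.3
ee_pos: [0.5591, 0.1898, 0.214]
eef_rot: [-3.141, -0.286, 0.265]
force: [-0.4, 0.2, -2.3]
grip_width: 0.0302
grip_force: 30.0
```

```bash
python3 - <<'E'
from h import *
a=ctrl.camera("side");b=ctrl.camera("top")
c=lambda i,x,y,w,h:cv2.resize(i[y:y+h,x:x+w,::-1],(400,400),interpolation=cv2.INTER_CUBIC)
cv2.imwrite("pics/c3.png",np.hstack([c(a,240,80,160,160),c(b,120,120,180,180)]))
print(ctrl.get_obs(),delta(*target()))
E
```

```text
{'time_s': 6.4, 'qpos': array([2.64752603e-01, 2.24200754e-01, 1.62047877e+00, 2.77626504e-04,
       1.01134663e+00, 1.57034113e+00]), 'joint_vel': array([-2.80517124e-03,  1.29971612e-02, -2.23716691e-02,  4.92579784e-05,
        3.10654950e-03, -1.27896488e-03]), 'tau': array([ 1.24760047e-01, -5.11533237e+01, -3.58183193e+01,  1.91408669e-02,
       -1.16594542e+00,  1.40031794e-02]), 'ee_pos': array([0.56014604, 0.18985235, 0.21469654]), 'eef_rot': array([-3.14144773, -0.28556657,  0.26507345]), 'force': array([-0.75320971, -0.75950499, -2.48424605]), 'moment': array([-0.0435597 ,  0.24715122, -0.03835481]), 'grip_force': 29.98695284128189, 'grip_width': 0.030124105693780025} (array([-0.0152,  0.0002,  0.0545]), array([-0.0003,  0.0026,  0.0005]))
```

View pics/c3.png

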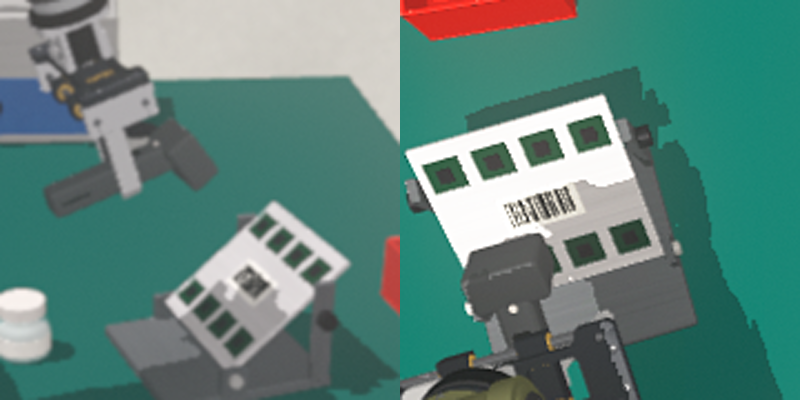

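The picture shows the scanner held nose-up over the panel. The white handle spot is at top ≈ (171.3,259.1), and the rear end of the handle is at side ≈ (259,160). I'll compare these with the model to check the hold.

```bash
python3 - <<'E'
from h import *
o=ctrl.get_obs();RT=Ro.from_euler('xyz',o["eef_rot"]);RS=RT*Ro.from_euler('x',np.pi)
g=o["ee_pos"]+RT.apply([-.001,0,-ctrl.pinch_z])
pts=np.array([[.044,0,.014],[.098,.03,.024],[.098,-.03,.024],[.098,-.03,-.04],[-.075,.015,.014],[-.075,-.015,.014],[-.075,-.015,-.014],[-.075,.015,-.014]])
t=pr("top",g+RS.apply(pts));s=pr("side",g+RS.apply(pts))
print(((t-[120,120])*2.222+[400,0]).round(0).tolist(),((s-[240,80])*2.5).round(0).tolist())
E
```

```text
[[513.0, 307.0], [446.0, 252.0], [525.0, 230.0], [542.0, 219.0], [544.0, 456.0], [582.0, 446.0], [587.0, 434.0], [551.0, 445.0]] [[156.0, 141.0], [191.0, 103.0], [213.0, 120.0], [229.0, 177.0], [43.0, 182.0], [52.0, 192.0], [61.0, 217.0], [52.0, 206.0]]
```

The hold matches the model to within about 2 px, so it hasn't slipped. Moving to the scan pose.

Call:
jog_arm(motion=[[-0.004, 0, 0.012, 0, 0, 0, -1], [-0.004, 0, 0.015, 0, 0, 0, -1], [-0.004, 0, 0.015, 0, 0, 0, -1], [-0.003, 0, 0.012, 0, 0, 0, -1], [0, 0, 0, 0, 0, 0, -1]])

```text
time_s: 6.9
ee_pos: [0.5609, 0.1896, 0.1568]
eef_rot: [-3.142, -0.284, 0.265]
force: [0.1, -0.0, -1.7]
grip_width: 0.0298
grip_force: 30.0
```

Call:
jog_arm(motion=[[0, 0, 0, 0, 0, 0, -1], [0, 0, 0, 0, 0, 0, -1]])

```text
time_s: 7.1
ee_pos: [0.562, 0.19, 0.1601]
eef_rot: [-3.142, -0.289, 0.265]
force: [-0.3, -0.8, -1.8]
grip_width: 0.0294
grip_force: 30.0
```

```bash
python3 - <<'E'
from h import *
a=ctrl.camera("side");b=ctrl.camera("top")
c=lambda i,x,y,w,h:cv2.resize(i[y:y+h,x:x+w,::-1],(400,400),interpolation=cv2.INTER_CUBIC)
I=np.hstack([c(a,240,100,160,160),c(b,120,120,180,180)])
o=ctrl.get_obs();RT=Ro.from_euler('xyz',o["eef_rot"]);RS=RT*Ro.from_euler('x',np.pi)
g=o["ee_pos"]+RT.apply([-.001,0,-ctrl.pinch_z]);w=g+RS.apply([.082,0,-.035]);d=RS.apply([np.sin(np.radians(20)),0,-np.cos(np.radians(20))])
RW=Ro.from_matrix(np.c_[np.cross(RS.apply([0,1,0]),d),RS.apply([0,1,0]),d])
print("label in window",RW.inv().apply(lab-w).round(4),delta(*target()),o["grip_force"])
for n,off,f,sh in(("side",[240,100],2.5,0),("top",[120,120],2.222,400)):
    q=((pr(n,[w,w+.1*d])-off)*f+[sh,0]).round().astype(int);cv2.line(I:=np.ascontiguousarray(I),tuple(map(int,q[0])),tuple(map(int,q[1])),(0,0,255),1)
cv2.imwrite("pics/c4.png",I)
E
```

```text
label in window [0.0021 0.0002 0.1011] (array([-0.0015, -0.0002,  0.0017]), array([-0.0001, -0.0009,  0.0002])) 29.98697966337204
```

View pics/c4.png

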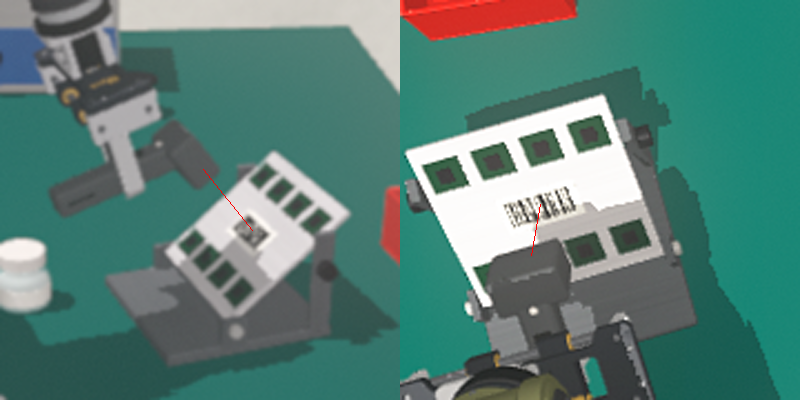

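The drawn line of sight runs from the head's window and ends at the label centre in both views (side crop (250,232), top crop (541,206)). Now I'll hold it there.

Call:
jog_arm(motion=[[-0.001, 0, 0.001, 0, 0, 0, -1], [0, 0, 0, 0, 0, 0, -1], [0, 0, 0, 0, 0, 0, -1], [0, 0, 0, 0, 0, 0, -1], [0, 0, 0, 0, 0, 0, -1]])

```text
time_s: 7.7
ee_pos: [0.5611, 0.1897, 0.1582]
eef_rot: [-3.142, -0.288, 0.265]
force: [0.3, 0.1, -3.0]
grip_width: 0.0299
grip_force: 30.0
```

Call:
jog_arm(motion=[[0, 0, 0, 0, 0, 0, -1], [0, 0, 0, 0, 0, 0, -1], [0, 0, 0, 0, 0, 0, -1], [0, 0, 0, 0, 0, 0, -1], [0, 0, 0, 0, 0, 0, -1]])

```text
time_s: 8.2
ee_pos: [0.561, 0.1897, 0.1581]
eef_rot: [-3.142, -0.288, 0.265]
force: [-0.0, -0.9, -1.9]
grip_width: 0.03
grip_force: 30.0
```

Call:
jog_arm(motion=[[0, 0, 0, 0, 0, 0, -1], [0, 0, 0, 0, 0, 0, -1], [0, 0, 0, 0, 0, 0, -1], [0, 0, 0, 0, 0, 0, -1], [0, 0, 0, 0, 0, 0, -1]])

```text
time_s: 8.7
ee_pos: [0.561, 0.1897, 0.1582]
eef_rot: [3.142, -0.288, 0.265]
force: [0.5, -0.0, -2.7]
grip_width: 0.0298
grip_force: 30.0
```

Call:
jog_arm(motion=[[0, 0, 0, 0, 0, 0, -1], [0, 0, 0, 0, 0, 0, -1], [0, 0, 0, 0, 0, 0, -1], [0, 0, 0, 0, 0, 0, -1], [0, 0, 0, 0, 0, 0, -1]])

```text
time_s: 9.2
ee_pos: [0.561, 0.1897, 0.1582]
eef_rot: [-3.142, -0.288, 0.265]
force: [-0.2, 0.5, -2.3]
grip_width: 0.0299
grip_force: 30.0
```

Call:
jog_arm(motion=[[0, 0, 0, 0, 0, 0, -1], [0, 0, 0, 0, 0, 0, -1], [0, 0, 0, 0, 0, 0, -1], [0, 0, 0, 0, 0, 0, -1], [0, 0, 0, 0, 0, 0, -1]])

```text
time_s: 9.7
ee_pos: [0.5611, 0.1897, 0.1582]
eef_rot: [-3.142, -0.288, 0.265]
force: [0.2, -0.1, -1.5]
grip_width: 0.03
grip_force: 30.0
```

Call:
jog_arm(motion=[[0.004, 0, -0.015, 0, 0, 0, -1], [0.006, 0, -0.02, 0, 0, 0, -1], [0.005, 0, -0.02, 0, 0, 0, -1], [0, 0, 0, 0, -0.08, 0, -1], [0, 0, 0, 0, -0.08, 0, -1]])

```text
time_s: 10.2
ee_pos: [0.5598, 0.1893, 0.2164]
eef_rot: [3.142, -0.127, 0.265]
force: [-0.1, -0.1, -3.5]
grip_width: 0.0299
grip_force: 30.0
```

Call:
jog_arm(motion=[[0, 0, 0, 0, -0.08, 0, -1], [0, 0, 0, 0, -0.048, 0, -1], [0, 0, 0, 0, 0, -0.072, -1], [0, 0, 0, 0, 0, -0.072, -1], [0, 0, 0, 0, 0, 0, -1]])

```text
time_s: 10.7
ee_pos: [0.5599, 0.1893, 0.215]
eef_rot: [3.142, 0.0, 0.41]
force: [0.7, -0.1, -2.3]
grip_width: 0.03
grip_force: 30.0
```

```bash
python3 - <<'E'
from h import *
R=Ro.from_euler('xyz',[np.pi,0,.4088]);print(delta(np.array([.6133,-.1984,.1554]),R),ctrl.get_obs()["ee_pos"])
E
```

```text
(array([-0.1056,  0.3769,  0.0596]), array([0.    , 0.0001, 0.0011])) [0.55990508 0.18934358 0.21502185]
```

Call:
jog_arm(motion=[[-0.005, 0.018, 0, 0, 0, 0, -1], [-0.008, 0.03, 0, 0, 0, 0, -1], [-0.008, 0.03, 0, 0, 0, 0, -1], [-0.009, 0.03, 0, 0, 0, 0, -1], [-0.009, 0.03, 0, 0, 0, 0, -1]])

```text
time_s: 11.2
ee_pos: [0.5789, 0.046, 0.2153]
eef_rot: [3.141, -0.0, 0.406]
force: [0.2, 0.1, -2.1]
grip_width: 0.0297
grip_force: 30.0
```

Call:
jog_arm(motion=[[-0.009, 0.03, 0, 0, 0, 0, -1], [-0.009, 0.03, 0, 0, 0, 0, -1], [-0.009, 0.03, 0, 0, 0, 0, -1], [-0.009, 0.03, 0, 0, 0, 0, -1], [-0.009, 0.03, 0, 0, 0, 0, -1]])

```text
time_s: 11.7
ee_pos: [0.5972, -0.1096, 0.2153]
eef_rot: [3.141, -0.0, 0.406]
force: [1.2, 0.5, -2.3]
grip_width: 0.0297
grip_force: 30.0
```

Call:
jog_arm(motion=[[-0.009, 0.03, 0, 0, 0, 0, -1], [-0.008, 0.03, 0, 0, 0, 0, -1], [-0.005, 0.029, 0, 0, 0, 0, -1], [0, 0, 0.03, 0, 0, 0, -1], [0, 0, 0.03, 0, 0, 0, -1]])

```text
time_s: 12.2
ee_pos: [0.6126, -0.1998, 0.1547]
eef_rot: [3.14, -0.001, 0.405]
force: [1.4, 0.4, -2.5]
grip_width: 0.0301
grip_force: 30.0
```

Call:
jog_arm(motion=[[0, 0, 0, 0, 0, 0, -1], [0, 0, 0, 0, 0, 0, -1], [0, 0, 0, 0, 0, 0, -1]])

```text
time_s: 12.5
ee_pos: [0.6132, -0.1988, 0.1573]
eef_rot: [3.14, -0.002, 0.408]
force: [-0.9, -0.2, -2.0]
grip_width: 0.0299
grip_force: 30.0
```

```bash
python3 - <<'E'
from h import *
R=Ro.from_euler('xyz',[np.pi,0,.4088]);print(delta(np.array([.6133,-.1984,.0554]),R),ctrl.get_obs()["ee_pos"])
E
```

```text
(array([ 1.000e-04, -6.000e-04,  1.019e-01]), array([ 0.002 , -0.0021, -0.0005])) [ 0.61319589 -0.19884012  0.15734565]
```

Call:
jog_arm(motion=[[0, -0.0005, 0.025, 0, 0, 0, -1], [0, 0, 0.025, 0, 0, 0, -1], [0, 0, 0.02, 0, 0, 0, -1], [0, 0, 0.015, 0, 0, 0, -1], [0, 0, 0.01, 0, 0, 0, -1]])

```text
time_s: 13.0
ee_pos: [0.6126, -0.1983, 0.0603]
eef_rot: [3.141, -0.001, 0.409]
force: [-0.5, -0.1, -1.8]
grip_width: 0.0297
grip_force: 30.0
```

Call:
jog_arm(motion=[[0, 0, 0.003, 0, 0, 0, -1], [0, 0, 0.002, 0, 0, 0, -1], [0, 0, 0, 0, 0, 0, -1], [0, 0, 0, 0, 0, 0, -1], [0, 0, 0, 0, 0, 0, -1]])

```text
time_s: 13.5
ee_pos: [0.6125, -0.1984, 0.0557]
eef_rot: [3.141, -0.001, 0.409]
force: [0.5, 0.0, -3.2]
grip_width: 0.0298
grip_force: 30.0
```

```bash
python3 - <<'E'
from h import *
R=Ro.from_euler('xyz',[np.pi,0,.4088]);print(delta(np.array([.6133,-.1984,.0554]),R),ctrl.get_obs()["force"])
E
```

```text
(array([0.0008, 0.0004, 0.0003]), array([ 0.0006, -0.0006, -0.    ])) [ 0.47608181  0.02415604 -3.16894605]
```

Call:
jog_arm(motion=[[0, 0, 0.0005, 0, 0, 0, -1], [0, 0, 0, 0, 0, 0, -0.2], [0, 0, 0, 0, 0, 0, 0], [0, 0, 0, 0, 0, 0, 0.5], [0, 0, 0, 0, 0, 0, 1]], squeeze=5)

```text
time_s: 14.0
ee_pos: [0.6123, -0.1983, 0.0547]
eef_rot: [3.142, -0.0, 0.409]
force: [-0.2, -0.1, 0.9]
grip_width: 0.0578
grip_force: 0.0
```

Call:
jog_arm(motion=[[0, 0, 0, 0, 0, 0, 1], [0, 0, 0, 0, 0, 0, 1], [0, 0, 0, 0, 0, 0, 1], [0, 0, 0, 0, 0, 0, 1], [0, 0, 0, 0, 0, 0, 1]])

```text
time_s: 14.5
ee_pos: [0.6122, -0.1983, 0.0546]
eef_rot: [3.142, 0.0, 0.409]
force: [0.7, 0.0, -0.4]
grip_width: 0.0936
grip_force: 0.0
```

Call:
jog_arm(motion=[[0, 0, -0.02, 0, 0, 0, 1], [0, 0, -0.03, 0, 0, 0, 1], [0, 0, -0.04, 0, 0, 0, 1], [0, 0, -0.04, 0, 0, 0, 1], [0, 0, -0.04, 0, 0, 0, 1]])

```text
time_s: 15.0
ee_pos: [0.612, -0.1982, 0.2264]
eef_rot: [3.142, -0.0, 0.409]
force: [0.2, 0.2, -0.0]
grip_width: 0.0942
grip_force: 0.0
```

Call:
jog_arm(motion=[[-0.04, 0.03, -0.02, 0, 0, 0, 1], [-0.04, 0.03, 0, 0, 0, 0, 1], [-0.04, 0.03, 0, 0, 0, 0, 1], [-0.04, 0.03, 0, 0, 0, 0, 1], [-0.04, 0.03, 0, 0, 0, 0, 1]])

```text
time_s: 15.5
ee_pos: [0.4888, -0.4138, 0.2434]
eef_rot: [3.141, -0.0, 0.409]
force: [0.6, -0.4, -0.1]
grip_width: 0.0937
grip_force: 0.0
```

Call:
jog_arm(motion=[[-0.04, 0.03, 0, 0, 0, 0, 1], [-0.04, 0.03, 0, 0, 0, 0, 1], [-0.02, 0.01, 0, 0, 0, 0, 1], [0, 0, 0, 0, 0, 0, 1], [0, 0, 0, 0, 0, 0, 1]])

```text
time_s: 16.0
ee_pos: [0.4263, -0.516, 0.2431]
eef_rot: [-3.141, -0.0, 0.408]
force: [-0.2, 0.6, -0.2]
grip_width: 0.0937
grip_force: 0.0
```

```bash
python3 - <<'E'
from h import *
a=ctrl.camera("side");b=ctrl.camera("top")
c=lambda i,x,y,w,h:cv2.resize(i[y:y+h,x:x+w,::-1],(400,300),interpolation=cv2.INTER_CUBIC)
cv2.imwrite("pics/c5.png",np.hstack([c(a,270,250,133,100),c(b,325,200,133,100)]))
E
```

```text
(no output)
```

View pics/c5.png

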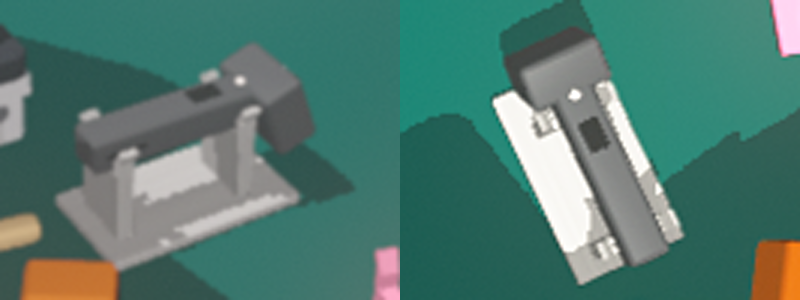

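The picture shows the scanner back in both forks. The white spot is at top crop (574,95), where it was before to within a pixel or so (174 against 173), and the arm is clear.

```bash
python3 -c "
from station import ctrl
print(ctrl.hand_in())"
```

```text
the job is handed in; nothing more can be done
None
```

I held the scanner square-on, about 10 cm from the barcode label, for over two seconds, laid it back in both forks of its holder, released it and handed the job in at about 16 s; no verdict came back.

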